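# Log a transfer by pointing at source and destination

### The arm

A 6-joint arm with a two-finger parallel gripper is mounted at the origin on the work surface. World frame = base frame: x ahead of the robot, y to its left, z up, the work surface at z = 0. Lengths are in m, angles in rad, forces in N, time in s.
With the tool pointing down it reaches from about 0.275 to 0.85 m from the base axis. Payload 5.2 kg.
Tool frame: the origin (TCP) lies between the finger pads, 19 mm behind the fingertips; this is the grasp point; z points along the fingers, y is the line along which they close (so a half turn about z gives the same grasp; the last joint's range is limited). The gripper opens to 85 mm and grips with 20 to 120 N. Pads are 22 mm wide; open, the fingers measure 114 mm over their backs; the gripper's body (76 mm by 85 mm) begins 54 mm behind the grasp point. The pads swing forward as they close: fully open they stand 13 mm farther back than shut.
Start: joints at [0.92, 0.259, 1.535, -0, 1.348, -0.203], TCP at [0.238, 0.496, 0.25] pointing down, gripper open.
Joint ranges: [-3.14, 3.14], [-0.91, 2.08], [0.19, 2.58], [-1.22, 4.36], [0.22, 2.71], [-3.12, 3.12]. Speed limits (rad/s): [2.57, 2.57, 3.14, 3.14, 3.14, 3.14].

### API

Orientations are given as a rotation vector (axis times angle).
In Python, from bench import arm gives the robot as it stands.
- The arm moves only by the tool carry_out, never from a script. Its argument "steps" is a list of rows, each an object of numbers: "wx", "wy", "wz": the turn, a rotation vector about the tool's x, y, z in rad; "x", "y", "z": the shift along the tool's x, y, z in mm; "fingers": the opening, from 0 (shut) to 1 (fully open). In form: [{"wx": .., "wy": .., "wz": .., "x": .., "y": .., "z": .., "fingers": ..}, ...]. A call has 1 to 10 rows; each row shifts and turns the commanded pose from where the row before left it, along the tool's axes as they then stand; what a row does not reach is not made up. A row lasts 1/10 s, in which the tool goes at most 50 mm and 8.59 degrees, less where a joint would pass 70% of its speed; a pose out of reach is approached as far as the arm can. A call with a gripper value outside its range is refused whole. The fingers move at their own pace and stop on an object; "force" is the grip in N (left out, the last holds). Time passes only in rows, so rows that do not move let the fingers close. It gives the time, the measured TCP pose, the force, the opening and the grip force at its end, in the units of the state.
- arm.observe(): the state, without advancing time (a new reading comes with each control period).
- arm.get_image(name): name is "side" or "top" or "wrist"; returns (picture, depth): 420x560x3 uint8, red, green, blue; 420x560 float32, m along the optical axis (not along the pixel's ray), 0 where there is no reading.
- arm.get_calibration(name): a dict with "vfov" (degrees; the focal length in pixels is half the picture's height over the tangent of half this angle, whatever the lens; pixels are square), "cx", "cy" (the principal point, pixels), "rvec" (rotation vector, rad) and "tvec" (3), from world to camera coordinates, as OpenCV has them. Camera axes: x right, y down, z forward; pixel columns grow to the right and rows downward; lengths in m; the calibration is good to about 2 mm. A picture is of the moment at which its call begins: read the wrist's pose just before it. get_calibration takes no time and is no camera call; for the wrist camera it gives the pose at the moment of the call.
- arm.hand_in(): hands the job in; it is judged then, once.
The state is a dict: "time": time; "joints": joint angles; "qvel": joint speeds; "effort": joint torques, N m; "tool_pos": TCP position; "tcp_rot": TCP orientation; "wrist_force": force on the tool from outside, world axes, zero at the start; "wrist_torque": the same for the moment, N m; "finger_gap": opening from 0.0 (shut) to 1.0 (fully open); "grasp_force": force on a finger pad.
Only numpy, scipy, OpenCV 4.12 (cv2) and the standard library are available. Lean on these libraries where they do the work, as an engineer would, in place of code of your own. Each camera call takes 0.05 s, during which the arm holds its last target. There are 200 camera calls.

### The job

Show the bench camera a transfer: with the gripper pointing straight down, point at the mouth of the one bottle that has no cap, and then at the cap of the one wide tube in the green rack, each time keeping the fingertips about two centimetres above it for two seconds. Then press the larger of the two buttons on the grey logger box all the way down, let it go and move clear. Do not touch any bottle or tube, do not press the small button, pick up nothing, and leave everything else where it is.

Things in the scene. Friction and masses are not known exactly. Their poses are not given: they have to be found in the camera images.
- open_bottle: Loose, stands upright by itself; origin at the centre of its underside, z up. The one bottle without a cap: clear glass with a blank paper sleeve, 56 mm across, 104 mm high, its open neck 36 mm across. It stands in the grey tray with two capped bottles, in a row at 80 mm spacing; which of the three places it has varies.
- bottle_mouth (a point): Centre of the open mouth of the uncapped bottle, at the height of its rim (104 mm above the bottle's underside); z up. The first thing to point at: the tool point (TCP, about 19 mm behind the tips of shut fingers) belongs about 40 mm straight above it.
- capped_bottle_a: Loose, stands upright by itself; origin at the centre of its underside, z up. Glass bottle like the open one but with an orange screw cap 42 mm across; 108 mm high with its cap. Not to be touched.
- capped_bottle_b: Loose, stands upright by itself; origin at the centre of its underside, z up. Second capped glass bottle, the same as the first. Not to be touched.
- tray: Shallow grey plastic tray, 85 (its x) by 250 (its y) by 16 mm high, fixed to the bench, floor 4 mm thick; the three bottles stand in it in a row along its y. Origin at the centre of its underside.
- rack: Green plastic grid rack, 84 (its x) by 164 (its y) by 55 mm high, 2 by 4 open square cells at 40 mm pitch, fixed to the bench. Origin at the centre of its underside. Four of the cells hold a tube; tubes stand at least 56 mm apart, centre to centre.
- wide_tube: Loose, stands upright by itself; origin at the centre of its underside, z up. The one wide tube in the rack: clear plastic, 29 mm across, 112 mm high, with an orange cap 35 mm across. Which of the four filled cells it has varies.
- wide_cap_top (a point): Centre of the top of the wide tube's cap (112 mm above the tube's underside); z up. The second thing to point at: the tool point belongs about 40 mm straight above it.
- narrow_tube_a: Loose, stands upright by itself; origin at the centre of its underside, z up. Narrow capped tube in the rack, 19 mm across, 112 mm high, orange cap 23 mm across. Not to be touched.
- narrow_tube_b: Loose, stands upright by itself; origin at the centre of its underside, z up. Second narrow tube, the same. Not to be touched.
- narrow_tube_c: Loose, stands upright by itself; origin at the centre of its underside, z up. Third narrow tube, the same. Not to be touched.
- logger: Grey logger box fixed to the bench, 140 (its x) by 130 (its y) by 45 mm high, dark display on the half of its top away from the robot, two black round buttons in white housings side by side on the near half. Origin at the centre of its underside.
- large_button (a joint): Travel of the large button (36 mm across): 0 = up, 0.006 m = fully down. It is sprung: fully down takes 4 N, and it comes back up when let go.
- large_button_top (a point): Centre of the top face of the large button, which is pressed straight down from above. The small button lies 63 mm away from it towards the box's -y side.
- small_button (a joint): Travel of the small button (18 mm across): 0 = up, 0.006 m = fully down. Leave it alone.
- loose_cap: Orange screw cap lying on the bench near the robot, 42 mm across, 22 mm high; origin at the centre of its underside. Leave it where it is.
- marker: Marker pen lying on the bench near the robot, about 133 mm long (along its x), 14 mm thick; origin under its middle. Leave it where it is.
- pipette: Lilac hand pipette lying on the bench beyond the logger, about 265 mm long (along its x), 26 mm thick; origin under its middle. Leave it where it is.

How it is judged:
On the way, in this order (a step that is already met when the one before it is completed fails the run):
1. the tool dwells just above the mouth of the uncapped bottle, pointing down (TCP within 18 mm sideways, 18 to 65 mm above, tool within 0.34 rad of straight down, 1.8 s) (horizontal distance between the grasp point and bottle_mouth below 0.018 m and z of the grasp point in the frame of bottle_mouth between 0.018 and 0.065 m and angle between the grasp point's own z axis and vertical above 2.8 rad), for 1.8 s.
2. then it dwells just above the cap of the wide tube, pointing down (TCP within 18 mm sideways, 18 to 65 mm above, tool within 0.34 rad of straight down, 1.8 s) (horizontal distance between the grasp point and wide_cap_top below 0.018 m and z of the grasp point in the frame of wide_cap_top between 0.018 and 0.065 m and angle between the grasp point's own z axis and vertical above 2.8 rad), for 1.8 s.
3. then the large button is pressed down (4.5 of its 6 mm or more) (value of joint large_button above 0.0045 m), for 0.05 s.
At the end, for the whole second after the job is handed in: Both buttons are up (under 2 mm down); every bottle and tube stands upright (within 0.1 rad) and at rest within 8 mm of where it began; the loose cap, marker and pipette lie within 20 mm of where they began (value of joint each of large_button, small_button below 0.002 m and distance of each of open_bottle, capped_bottle_a, capped_bottle_b, wide_tube, narrow_tube_a, narrow_tube_b, narrow_tube_c from where it was at the start of the episode below 0.008 m and distance of each of loose_cap, marker, pipette from where it was at the start of the episode below 0.02 m and angle between each of open_bottle, capped_bottle_a, capped_bottle_b, wide_tube, narrow_tube_a, narrow_tube_b, narrow_tube_c's own z axis and vertical below 0.1 rad and linear speed of each of open_bottle, capped_bottle_a, capped_bottle_b, wide_tube, narrow_tube_a, narrow_tube_b, narrow_tube_c below 0.02 m/s); the robot touches nothing.
It fails at once if a bottle is touched (contact force between any of the fingers, the arm and open_bottle above 0.4 N or contact force between any of the fingers, the arm and capped_bottle_a above 0.4 N or contact force between any of the fingers, the arm and capped_bottle_b above 0.4 N).
It fails at once if a tube is touched (contact force between any of the fingers, the arm and wide_tube above 0.4 N or contact force between any of the fingers, the arm and narrow_tube_a above 0.4 N or contact force between any of the fingers, the arm and narrow_tube_b above 0.4 N or contact force between any of the fingers, the arm and narrow_tube_c above 0.4 N).
It fails at once if the small button is pressed (over 2.5 mm) (value of joint small_button above 0.0025 m).
It fails at once if the loose cap, marker or pipette is moved over 20 mm (distance of any of loose_cap, marker, pipette from where it was at the start of the episode above 0.02 m).
It also fails if it takes over 54 s, if anything falls off the work surface, if the arm or the gripper's body presses on something with over 40 N, if the wrist force passes 120 N, or if a joint passes its speed limit or range.

## Working session

There is one attempt and no reset: what is moved stays moved. The work goes in short steps, Python scripts to look and compute and a tool call to move; the robot and the scene stay as the last step left them, time stands still between calls to the robot, and variables do not carry over. Pictures are saved under pics/ and viewed, at most 10 in all, crops included, and the job is handed in when it is done.

Besides the shell and the picture viewer there is one more tool, called after "Emit:" as a command line: name --argument value ..., lists and objects as JSON in quotes. carry_out: Moves the arm, as the interface text tells. Its arguments: {"type":"object","properties":{"steps":{"type":"array","items":{"type":"object","properties":{"wx":{"type":"number"},"wy":{"type":"number"},"wz":{"type":"number"},"x":{"type":"number"},"y":{"type":"number"},"z":{"type":"number"},"fingers":{"type":"number"}}}},"force":{"type":"number"}},"required":["steps"]}

```bash
mkdir -p pics; cat > h.py <<'E'
import numpy as np, cv2
from bench import arm
def grab(n):
    c=arm.get_calibration(n); im,d=arm.get_image(n); return im,d,c
def world(d,c):
    h,w=d.shape; f=h/2/np.tan(np.radians(c['vfov'])/2)
    v,u=np.mgrid[:h,:w]
    P=np.stack([(u-c['cx'])/f*d,(v-c['cy'])/f*d,d],-1)
    R=cv2.Rodrigues(np.array(c['rvec'],float))[0]
    return (P-np.array(c['tvec']))@R
E
python3 - <<'E'
from h import *
for n in('top','side'):
    im,d,c=grab(n); print(n,c)
    cv2.imwrite(f'pics/{n}.png',im[:,:,::-1]); np.savez(f'{n}.npz',im=im,W=world(d,c),d=d)
s=arm.observe();print(s)
E
```

```text
top {'vfov': 45.7942148762342, 'cx': 283.0030773929675, 'cy': 209.28120274652392, 'rvec': array([ 2.17490221, -2.14227147,  0.09902724]), 'tvec': array([-7.94432518e-04,  5.95840416e-01,  1.41755329e+00])}
side {'vfov': 57.664292391130644, 'cx': 282.37160974565836, 'cy': 204.10050877167092, 'rvec': array([ 2.12576881, -0.80210901,  0.36376128]), 'tvec': array([-0.41710156,  0.31604545,  0.65375914])}
{'time': 0.1, 'joints': array([ 9.20176109e-01,  2.59247727e-01,  1.53596423e+00, -1.18717077e-05,
        1.34802140e+00, -2.02810852e-01]), 'qvel': array([-8.36699344e-05, -1.23748539e-03, -1.79111074e-03, -4.55323021e-04,
       -1.04847247e-03,  1.79336925e-03]), 'effort': array([ 4.57203219e-03, -4.46968174e+01, -2.91247630e+01, -1.48598442e-04,
        6.19631624e-03, -1.43956117e-05]), 'tool_pos': array([0.23785704, 0.49541163, 0.24927364]), 'tcp_rot': array([-6.97401918e-01, -3.06252011e+00,  2.35314323e-03]), 'wrist_force': array([-0.31490224,  0.01874929,  0.04480153]), 'wrist_torque': array([ 0.01038355, -0.02126474, -0.04454704]), 'grasp_force': 0.0, 'finger_gap': 1.0008959385033342}
```

View pics/top.png

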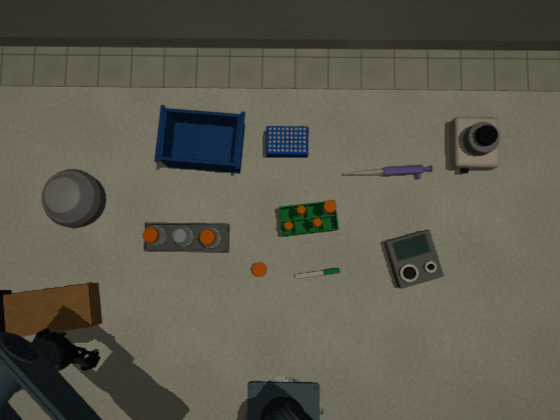

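View pics/side.png

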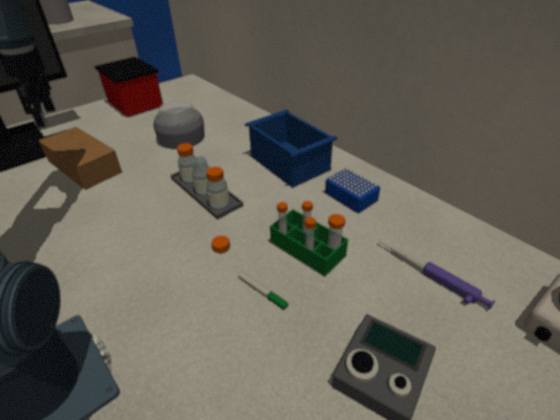

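Top view: the open bottle is the middle one at (180,236), the wide cap is at (330,206), and the large button is at (409,272). A brown box stands near the arm at (50,310) and a grey dome at (73,198).

```bash
cat >> h.py <<'E'
def cast(u,v,z,c,h=420):
    f=h/2/np.tan(np.radians(c['vfov'])/2); R=cv2.Rodrigues(np.array(c['rvec'],float))[0]
    o=-R.T@np.array(c['tvec']); r=R.T@np.array([(u-c['cx'])/f,(v-c['cy'])/f,1]); return o+r*(z-o[2])/r[2]
def blobs(m,amin=15):
    n,l,s,ce=cv2.connectedComponentsWithStats(m.astype(np.uint8)); return [(ce[i].round(1),s[i,4],l==i) for i in range(1,n) if s[i,4]>=amin]
E
python3 - <<'E'
from h import *
np.set_printoptions(precision=4,suppress=True)
z=np.load('top.npz');im=z['im'].astype(int);W=z['W'];c=arm.get_calibration('top')
hsv=cv2.cvtColor(z['im'],cv2.COLOR_RGB2HSV)
m=(hsv[...,0]<16)&(hsv[...,1]>190)&(hsv[...,2]>110)
for ce,a,k in blobs(m): 
    zz=np.median(W[k][:,2]); print('orange',ce,a,np.median(W[k],0),cast(*ce,zz))
for nm,(u,v) in dict(mouth=(180,236),big=(409,272),small=(431,267),box=(50,310),boxr=(92,300),dome=(73,195)).items():
    print(nm,W[v,u],np.percentile(W[v-5:v+6,u-5:u+6,2],[0,25,50,75,100]))
cv2.imwrite('pics/c1.png',np.hstack([cv2.resize(z['im'][a:a+60,b:b+60,::-1],(390,390),interpolation=cv2.INTER_CUBIC) for a,b in((206,150),(240,385))]))
E
```

```text
Traceback (most recent call last):
TypeError: cast() missing 1 required positional argument: 'c'
```

```bash

python3 - <<'E'
from h import *
np.set_printoptions(precision=4,suppress=True)
z=np.load('top.npz');im=z['im'].astype(int);W=z['W'];c=arm.get_calibration('top')
hsv=cv2.cvtColor(z['im'],cv2.COLOR_RGB2HSV)
m=(hsv[...,0]<16)&(hsv[...,1]>190)&(hsv[...,2]>110)
for ce,a,k in blobs(m): 
    zz=np.median(W[k][:,2]); print('orange',ce,a,np.median(W[k],0),cast(*ce,zz,c))
for nm,(u,v) in dict(mouth=(180,236),big=(409,272),small=(431,267),box=(50,310),boxr=(92,300),dome=(73,195)).items():
    print(nm,W[v,u],np.percentile(W[v-5:v+6,u-5:u+6,2],[0,25,50,75,100]))
cv2.imwrite('pics/c1.png',np.hstack([cv2.resize(z['im'][a:a+60,b:b+60,::-1],(390,390),interpolation=cv2.INTER_CUBIC) for a,b in((206,150),(240,385))]))
E
```

```text
orange [329.9 205.7] 110 [ 0.598  -0.122   0.1152] [ 0.5986 -0.1218  0.1152]
orange [301. 209.] 45 [ 0.5883 -0.0426  0.1154] [ 0.5883 -0.0426  0.1154]
orange [317.1 221.9] 43 [ 0.5533 -0.0868  0.1155] [ 0.5534 -0.087   0.1155]
orange [288.1 225.2] 44 [ 0.5435 -0.0076  0.1147] [ 0.5432 -0.0078  0.1147]
orange [149.6 234.4] 158 [0.5132 0.373  0.1118] [0.5125 0.3727 0.1118]
orange [206.7 236.4] 165 [0.5102 0.2145 0.1115] [0.5094 0.2151 0.1115]
orange [258.7 269.1] 147 [0.4216 0.0754 0.0214] [0.4214 0.0761 0.0214]
mouth [0.5098 0.2907 0.1028] [0.0824 0.1008 0.1036 0.1062 1.4732]
big [ 0.4207 -0.347   0.069 ] [0.0502 0.0632 0.0652 0.0671 0.0727]
small [ 0.4355 -0.4108  0.0604] [0.0387 0.0537 0.0571 0.062  0.0742]
box [0.3    0.6502 0.0797] [0.0716 0.0776 0.0797 0.0818 0.0893]
boxr [0.3283 0.54   0.0656] [0.0221 0.0419 0.0611 0.077  1.4732]
dome [0.6176 0.5874 0.121 ] [0.1125 0.1203 0.1221 0.125  0.1306]
```

View pics/c1.png

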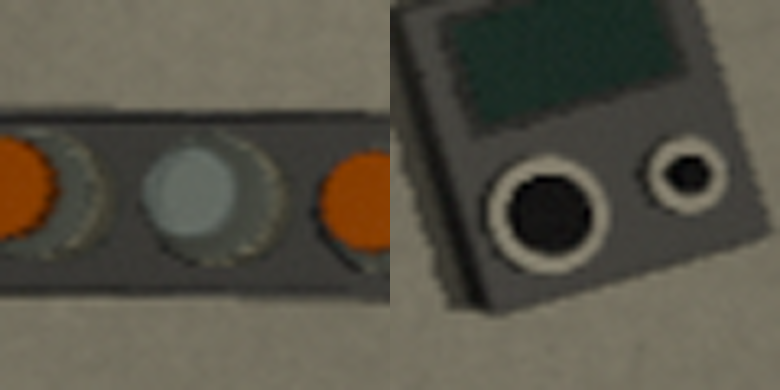

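Crop: the mouth is at about (179.0,235.3) in the full picture, the large button at (409.1,272.6) and the small one at (430.7,266.4). The mouth matches the midpoint of the two capped bottles.

```bash
cat >> h.py <<'E'
from scipy.spatial.transform import Rotation as Ro
def go(t):
    s=arm.observe(); R=Ro.from_rotvec(s['tcp_rot']).as_matrix()
    print('t',s['time'],'tcp',s['tool_pos'].round(4),'down',(-R[2,2]).round(4),'shift mm',(R.T@(np.array(t)-s['tool_pos'])*1000).round(1))
E
python3 - <<'E'
from h import *
np.set_printoptions(precision=4,suppress=True)
c=arm.get_calibration('top')
print('mouth',cast(179,235.3,.108,c),'big',cast(409.1,272.6,.065,c),'small',cast(430.7,266.4,.06,c))
W=np.load('top.npz')['W'];print(np.median(W[270:275,407:412,2]))
m=cast(179,235.3,.108,c);go([m[0],m[1],.25])
E
```

```text
mouth [0.5114 0.2923 0.108 ] big [ 0.419  -0.3482  0.065 ] small [ 0.4372 -0.4101  0.06  ]
0.06496786071478725
t 0.1 tcp [0.2379 0.4954 0.2493] down 1.0 shift mm [-334.5  -64.6   -0.7]
```

Emit:
carry_out --steps '[{"x":-33,"y":-6,"fingers":0},{"x":-33,"y":-6,"fingers":0},{"x":-33,"y":-6,"fingers":0},{"x":-33,"y":-6,"fingers":0},{"x":-33,"y":-6,"fingers":0},{"x":-33,"y":-6,"fingers":0},{"x":-33,"y":-6,"fingers":0},{"x":-33,"y":-6,"fingers":0},{"x":-33,"y":-6,"fingers":0},{"x":-33,"y":-6,"fingers":0}]'

```text
$.steps[0]: bad value
```

Emit:
carry_out --steps '[{"fingers":0},{"fingers":0},{"fingers":0}]'

```text
$.steps[0]: bad value
```

```bash
python3 - <<'E'
from h import *
go([.511,.2928,.148])
im,d,c=grab('wrist');cv2.imwrite('pics/w1.png',im[:,:,::-1]);np.savez('w1.npz',im=im,W=world(d,c))
R=cv2.Rodrigues(np.array(c['rvec'],float))[0]; print(-R.T@np.array(c['tvec']))
for p in [(.511,.2928,.108)]:
    q=R@np.array(p)+c['tvec'];f=210/np.tan(np.radians(c['vfov'])/2);print(q[:2]/q[2]*f+[c['cx'],c['cy']])
E
```

```text
t 0.1 tcp [0.2379 0.4954 0.2493] down 1.0 shift mm [-334.   -64.2  101.3]
[0.17264757 0.52594739 0.37228919]
[227.80659316 452.60311364]
```

View pics/w1.png

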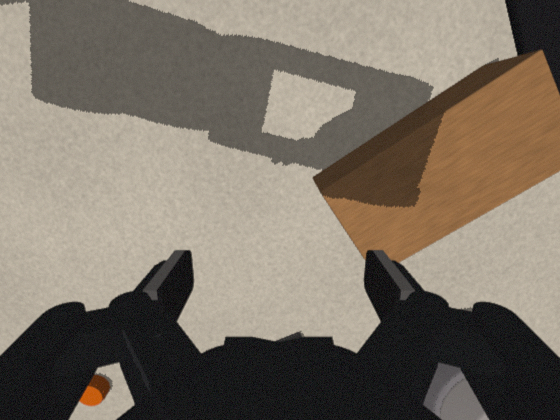

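The move was refused, and the likely cause is that a row needs every key. The wrist picture shows the fingers still open over the bench, with the brown box at right.

Emit:
carry_out --steps '[{"wx":0,"wy":0,"wz":0,"x":-33,"y":-6,"z":0,"fingers":0},{"wx":0,"wy":0,"wz":0,"x":-33,"y":-6,"z":0,"fingers":0},{"wx":0,"wy":0,"wz":0,"x":-33,"y":-6,"z":0,"fingers":0},{"wx":0,"wy":0,"wz":0,"x":-33,"y":-6,"z":0,"fingers":0},{"wx":0,"wy":0,"wz":0,"x":-33,"y":-6,"z":0,"fingers":0},{"wx":0,"wy":0,"wz":0,"x":-33,"y":-6,"z":0,"fingers":0},{"wx":0,"wy":0,"wz":0,"x":-33,"y":-6,"z":0,"fingers":0},{"wx":0,"wy":0,"wz":0,"x":-33,"y":-6,"z":0,"fingers":0},{"wx":0,"wy":0,"wz":0,"x":-33,"y":-6,"z":0,"fingers":0},{"wx":0,"wy":0,"wz":0,"x":-33,"y":-6,"z":0,"fingers":0}]'

```text
time: 1.15
tool_pos: [0.5105, 0.2978, 0.2497]
tcp_rot: [-0.698, -3.062, 0.0]
wrist_force: [0.7, 1.2, 0.1]
finger_gap: -0.0
grasp_force: 0.0
```

```bash
python3 - <<'E'
from h import *
im,d,c=grab('wrist');cv2.imwrite('pics/w2.png',im[:,:,::-1]);np.savez('w2.npz',im=im,W=world(d,c))
go([.511,.2928,.148])
R=cv2.Rodrigues(np.array(c['rvec'],float))[0]
q=R@np.array((.511,.2928,.108))+c['tvec'];f=210/np.tan(np.radians(c['vfov'])/2);print(q[:2]/q[2]*f+[c['cx'],c['cy']])
E
```

```text
t 1.2 tcp [0.5149 0.2945 0.2494] down 1.0 shift mm [  3.1  -3.1 101.4]
[274.57028819 200.52419275]
```

View pics/w2.png

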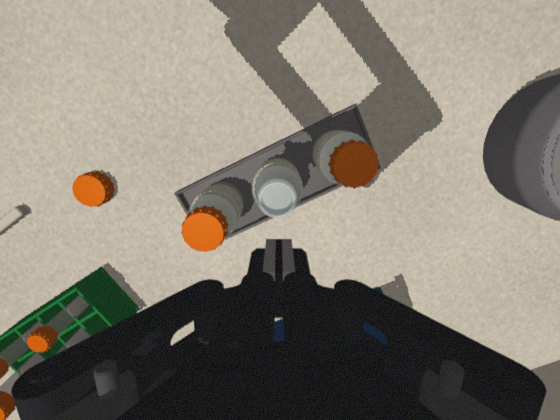

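The wrist view shows the open mouth at (277,197) against a prediction of (275,200), so the estimate holds to within 2–3 mm. Descending.

Emit:
carry_out --steps '[{"wx":0,"wy":0,"wz":0,"x":3,"y":-3,"z":16,"fingers":0},{"wx":0,"wy":0,"wz":0,"x":0,"y":0,"z":17,"fingers":0},{"wx":0,"wy":0,"wz":0,"x":0,"y":0,"z":17,"fingers":0},{"wx":0,"wy":0,"wz":0,"x":0,"y":0,"z":17,"fingers":0},{"wx":0,"wy":0,"wz":0,"x":0,"y":0,"z":17,"fingers":0},{"wx":0,"wy":0,"wz":0,"x":0,"y":0,"z":10,"fingers":0},{"wx":0,"wy":0,"wz":0,"x":0,"y":0,"z":5,"fingers":0},{"wx":0,"wy":0,"wz":0,"x":0,"y":0,"z":0,"fingers":0},{"wx":0,"wy":0,"wz":0,"x":0,"y":0,"z":0,"fingers":0},{"wx":0,"wy":0,"wz":0,"x":0,"y":0,"z":0,"fingers":0}]'

```text
time: 2.2
tool_pos: [0.5061, 0.2977, 0.1519]
tcp_rot: [0.697, 3.062, 0.001]
wrist_force: [-0.7, 0.2, 0.7]
finger_gap: 0.003
grasp_force: 0.0
```

Emit:
carry_out --steps '[{"wx":0,"wy":0,"wz":0,"x":0,"y":0,"z":0,"fingers":0},{"wx":0,"wy":0,"wz":0,"x":0,"y":0,"z":0,"fingers":0},{"wx":0,"wy":0,"wz":0,"x":0,"y":0,"z":0,"fingers":0},{"wx":0,"wy":0,"wz":0,"x":0,"y":0,"z":0,"fingers":0},{"wx":0,"wy":0,"wz":0,"x":0,"y":0,"z":0,"fingers":0},{"wx":0,"wy":0,"wz":0,"x":0,"y":0,"z":0,"fingers":0},{"wx":0,"wy":0,"wz":0,"x":0,"y":0,"z":0,"fingers":0},{"wx":0,"wy":0,"wz":0,"x":0,"y":0,"z":0,"fingers":0},{"wx":0,"wy":0,"wz":0,"x":0,"y":0,"z":0,"fingers":0},{"wx":0,"wy":0,"wz":0,"x":0,"y":0,"z":0,"fingers":0}]'

```text
time: 3.2
tool_pos: [0.5056, 0.2974, 0.151]
tcp_rot: [-0.698, -3.063, 0.0]
wrist_force: [-0.1, 0.2, -1.0]
finger_gap: 0.003
grasp_force: 0.0
```

It's in the zone but 7 mm off. I'll centre it while holding, and dwell on.

Emit:
carry_out --steps '[{"wx":0,"wy":0,"wz":0,"x":-6,"y":-2,"z":3,"fingers":0},{"wx":0,"wy":0,"wz":0,"x":0,"y":0,"z":0,"fingers":0},{"wx":0,"wy":0,"wz":0,"x":0,"y":0,"z":0,"fingers":0},{"wx":0,"wy":0,"wz":0,"x":0,"y":0,"z":0,"fingers":0},{"wx":0,"wy":0,"wz":0,"x":0,"y":0,"z":0,"fingers":0},{"wx":0,"wy":0,"wz":0,"x":0,"y":0,"z":0,"fingers":0},{"wx":0,"wy":0,"wz":0,"x":0,"y":0,"z":0,"fingers":0},{"wx":0,"wy":0,"wz":0,"x":0,"y":0,"z":0,"fingers":0},{"wx":0,"wy":0,"wz":0,"x":0,"y":0,"z":0,"fingers":0},{"wx":0,"wy":0,"wz":0,"x":0,"y":0,"z":0,"fingers":0}]'

```text
time: 4.2
tool_pos: [0.5101, 0.2931, 0.148]
tcp_rot: [0.697, 3.063, 0.0]
wrist_force: [0.4, 0.5, 0.4]
finger_gap: 0.001
grasp_force: 0.0
```

Emit:
carry_out --steps '[{"wx":0,"wy":0,"wz":0,"x":0,"y":0,"z":0,"fingers":0},{"wx":0,"wy":0,"wz":0,"x":0,"y":0,"z":0,"fingers":0},{"wx":0,"wy":0,"wz":0,"x":0,"y":0,"z":0,"fingers":0},{"wx":0,"wy":0,"wz":0,"x":0,"y":0,"z":0,"fingers":0},{"wx":0,"wy":0,"wz":0,"x":0,"y":0,"z":0,"fingers":0},{"wx":0,"wy":0,"wz":0,"x":0,"y":0,"z":0,"fingers":0},{"wx":0,"wy":0,"wz":0,"x":0,"y":0,"z":0,"fingers":0},{"wx":0,"wy":0,"wz":0,"x":0,"y":0,"z":0,"fingers":0},{"wx":0,"wy":0,"wz":0,"x":0,"y":0,"z":0,"fingers":0},{"wx":0,"wy":0,"wz":0,"x":0,"y":0,"z":0,"fingers":0}]'

```text
time: 5.2
tool_pos: [0.5101, 0.293, 0.148]
tcp_rot: [-0.698, -3.063, 0.0]
wrist_force: [0.8, 0.4, 0.4]
finger_gap: 0.001
grasp_force: 0.0
```

```bash
python3 - <<'E'
from h import *
im,d,c=grab('side');cv2.imwrite('pics/s1.png',cv2.resize(im[90:240,130:400,::-1],None,fx=2.5,fy=2.5))
go([.511,.2928,.148]);go([.5985,-.122,.25])
E
```

```text
t 5.25 tcp [0.5101 0.293  0.148 ] down 1.0 shift mm [-0.9  0.2  0. ]
t 5.25 tcp [0.5101 0.293  0.148 ] down 1.0 shift mm [-259.3 -335.8 -102. ]
```

View pics/s1.png

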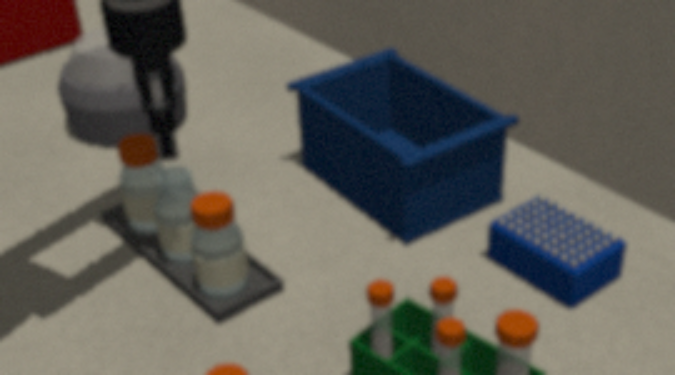

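The side view (crop) has the fingertips at about (168,152), just above the open mouth at (177,172). I'll rise, then travel to the wide tube.

Emit:
carry_out --steps '[{"wx":0,"wy":0,"wz":0,"x":0,"y":0,"z":-25,"fingers":0},{"wx":0,"wy":0,"wz":0,"x":0,"y":0,"z":-25,"fingers":0},{"wx":0,"wy":0,"wz":0,"x":0,"y":0,"z":-25,"fingers":0},{"wx":0,"wy":0,"wz":0,"x":0,"y":0,"z":-25,"fingers":0},{"wx":0,"wy":0,"wz":0,"x":-20,"y":-26,"z":0,"fingers":0},{"wx":0,"wy":0,"wz":0,"x":-20,"y":-26,"z":0,"fingers":0},{"wx":0,"wy":0,"wz":0,"x":-20,"y":-26,"z":0,"fingers":0},{"wx":0,"wy":0,"wz":0,"x":-20,"y":-26,"z":0,"fingers":0},{"wx":0,"wy":0,"wz":0,"x":-20,"y":-26,"z":0,"fingers":0},{"wx":0,"wy":0,"wz":0,"x":-20,"y":-26,"z":0,"fingers":0}]'

```text
time: 6.25
tool_pos: [0.5508, 0.0992, 0.2481]
tcp_rot: [0.697, 3.063, 0.0]
wrist_force: [-0.0, -0.4, 0.0]
finger_gap: 0.0
grasp_force: 0.0
```

Emit:
carry_out --steps '[{"wx":0,"wy":0,"wz":0,"x":-20,"y":-26,"z":0,"fingers":0},{"wx":0,"wy":0,"wz":0,"x":-20,"y":-26,"z":0,"fingers":0},{"wx":0,"wy":0,"wz":0,"x":-20,"y":-26,"z":0,"fingers":0},{"wx":0,"wy":0,"wz":0,"x":-20,"y":-26,"z":0,"fingers":0},{"wx":0,"wy":0,"wz":0,"x":-20,"y":-26,"z":0,"fingers":0},{"wx":0,"wy":0,"wz":0,"x":-20,"y":-26,"z":0,"fingers":0},{"wx":0,"wy":0,"wz":0,"x":-19,"y":-24,"z":0,"fingers":0},{"wx":0,"wy":0,"wz":0,"x":0,"y":0,"z":0,"fingers":0},{"wx":0,"wy":0,"wz":0,"x":0,"y":0,"z":0,"fingers":0},{"wx":0,"wy":0,"wz":0,"x":0,"y":0,"z":0,"fingers":0}]'

```text
time: 7.25
tool_pos: [0.5979, -0.1211, 0.2479]
tcp_rot: [-0.697, -3.063, -0.001]
wrist_force: [0.4, 0.5, 0.2]
finger_gap: -0.001
grasp_force: 0.0
```

```bash
python3 - <<'E'
from h import *
go([.5985,-.122,.154])
im,d,c=grab('wrist');W=world(d,c)
hsv=cv2.cvtColor(im,cv2.COLOR_RGB2HSV)
for ce,a,k in blobs((hsv[...,0]<16)&(hsv[...,1]>190)&(hsv[...,2]>110),200):
    zz=np.median(W[k][:,2]); print(ce,a,zz.round(4),cast(*ce,zz,c).round(4))
E
```

```text
t 7.25 tcp [ 0.5979 -0.1211  0.2479] down 1.0 shift mm [-1.  -0.6 93.9]
[372.7  84.8] 672 0.1151 [ 0.542  -0.009   0.1151]
[292.  138.4] 587 0.115 [ 0.5525 -0.087   0.115 ]
[354.7 151.7] 491 0.1152 [ 0.5865 -0.0423  0.1152]
[278.4 199.2] 1018 0.1151 [ 0.5967 -0.1211  0.1151]
```

Both views agree (0.597, -0.1215, top at 0.115). Descending 93 mm, then dwelling.

Emit:
carry_out --steps '[{"wx":0,"wy":0,"wz":0,"x":0,"y":0,"z":16,"fingers":0},{"wx":0,"wy":0,"wz":0,"x":0,"y":0,"z":16,"fingers":0},{"wx":0,"wy":0,"wz":0,"x":0,"y":0,"z":16,"fingers":0},{"wx":0,"wy":0,"wz":0,"x":0,"y":0,"z":16,"fingers":0},{"wx":0,"wy":0,"wz":0,"x":0,"y":0,"z":16,"fingers":0},{"wx":0,"wy":0,"wz":0,"x":0,"y":0,"z":8,"fingers":0},{"wx":0,"wy":0,"wz":0,"x":0,"y":0,"z":4,"fingers":0},{"wx":0,"wy":0,"wz":0,"x":0,"y":0,"z":0,"fingers":0},{"wx":0,"wy":0,"wz":0,"x":0,"y":0,"z":0,"fingers":0},{"wx":0,"wy":0,"wz":0,"x":0,"y":0,"z":0,"fingers":0}]'

```text
time: 8.3
tool_pos: [0.5986, -0.1221, 0.1569]
tcp_rot: [0.697, 3.062, -0.0]
wrist_force: [0.5, -1.0, 0.5]
finger_gap: -0.002
grasp_force: 0.0
```

Emit:
carry_out --steps '[{"wx":0,"wy":0,"wz":0,"x":0,"y":0,"z":0,"fingers":0},{"wx":0,"wy":0,"wz":0,"x":0,"y":0,"z":0,"fingers":0},{"wx":0,"wy":0,"wz":0,"x":0,"y":0,"z":0,"fingers":0},{"wx":0,"wy":0,"wz":0,"x":0,"y":0,"z":0,"fingers":0},{"wx":0,"wy":0,"wz":0,"x":0,"y":0,"z":0,"fingers":0},{"wx":0,"wy":0,"wz":0,"x":0,"y":0,"z":0,"fingers":0},{"wx":0,"wy":0,"wz":0,"x":0,"y":0,"z":0,"fingers":0},{"wx":0,"wy":0,"wz":0,"x":0,"y":0,"z":0,"fingers":0},{"wx":0,"wy":0,"wz":0,"x":0,"y":0,"z":0,"fingers":0},{"wx":0,"wy":0,"wz":0,"x":0,"y":0,"z":0,"fingers":0}]'

```text
time: 9.3
tool_pos: [0.5981, -0.122, 0.156]
tcp_rot: [-0.698, -3.063, 0.0]
wrist_force: [0.1, -0.0, 0.1]
finger_gap: 0.002
grasp_force: 0.0
```

Emit:
carry_out --steps '[{"wx":0,"wy":0,"wz":0,"x":0,"y":0,"z":0,"fingers":0},{"wx":0,"wy":0,"wz":0,"x":0,"y":0,"z":0,"fingers":0},{"wx":0,"wy":0,"wz":0,"x":0,"y":0,"z":0,"fingers":0},{"wx":0,"wy":0,"wz":0,"x":0,"y":0,"z":0,"fingers":0},{"wx":0,"wy":0,"wz":0,"x":0,"y":0,"z":0,"fingers":0},{"wx":0,"wy":0,"wz":0,"x":0,"y":0,"z":0,"fingers":0},{"wx":0,"wy":0,"wz":0,"x":0,"y":0,"z":0,"fingers":0},{"wx":0,"wy":0,"wz":0,"x":0,"y":0,"z":0,"fingers":0},{"wx":0,"wy":0,"wz":0,"x":0,"y":0,"z":0,"fingers":0},{"wx":0,"wy":0,"wz":0,"x":0,"y":0,"z":0,"fingers":0}]'

```text
time: 10.3
tool_pos: [0.5981, -0.122, 0.156]
tcp_rot: [-0.698, -3.063, -0.0]
wrist_force: [-0.3, 0.2, -0.0]
finger_gap: 0.007
grasp_force: 0.0
```

```bash
python3 - <<'E'
from h import *
im,d,c=grab('side');cv2.imwrite('pics/s2.png',cv2.resize(im[120:300,200:400,::-1],None,fx=3,fy=3))
go([.597,-.1215,.155]);go([.419,-.348,.25])
E
```

```text
t 10.35 tcp [ 0.5981 -0.122   0.156 ] down 1.0 shift mm [ 1.2 -0.1  1. ]
t 10.35 tcp [ 0.5981 -0.122   0.156 ] down 1.0 shift mm [  63.6 -281.3  -94. ]
```

View pics/s2.png

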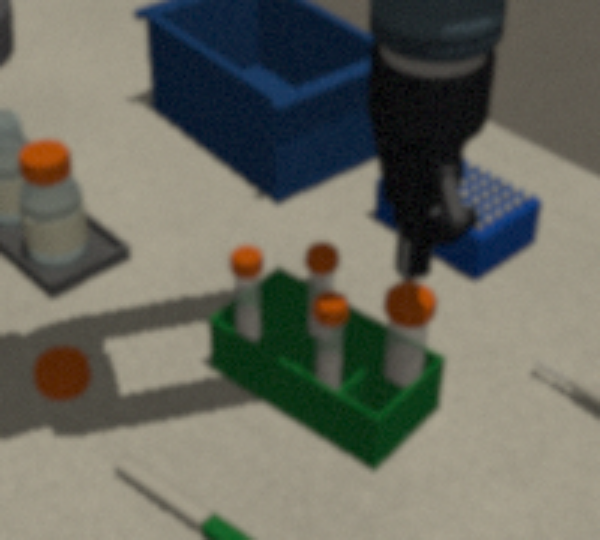

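The side crop shows the tips at (412,275), directly above the wide cap at (410,300), with a clear gap. I'll rise and go over the large button.

Emit:
carry_out --steps '[{"wx":0,"wy":0,"wz":0,"x":0,"y":0,"z":-24,"fingers":0},{"wx":0,"wy":0,"wz":0,"x":0,"y":0,"z":-24,"fingers":0},{"wx":0,"wy":0,"wz":0,"x":0,"y":0,"z":-24,"fingers":0},{"wx":0,"wy":0,"wz":0,"x":0,"y":0,"z":-22,"fingers":0},{"wx":0,"wy":0,"wz":0,"x":6,"y":-26,"z":0,"fingers":0},{"wx":0,"wy":0,"wz":0,"x":6,"y":-26,"z":0,"fingers":0},{"wx":0,"wy":0,"wz":0,"x":6,"y":-26,"z":0,"fingers":0},{"wx":0,"wy":0,"wz":0,"x":6,"y":-26,"z":0,"fingers":0},{"wx":0,"wy":0,"wz":0,"x":6,"y":-26,"z":0,"fingers":0},{"wx":0,"wy":0,"wz":0,"x":6,"y":-26,"z":0,"fingers":0}]'

```text
time: 11.35
tool_pos: [0.4974, -0.2477, 0.2501]
tcp_rot: [0.697, 3.063, -0.0]
wrist_force: [-0.0, 0.1, 0.2]
finger_gap: 0.005
grasp_force: 0.0
```

Emit:
carry_out --steps '[{"wx":0,"wy":0,"wz":0,"x":6,"y":-26,"z":0,"fingers":0},{"wx":0,"wy":0,"wz":0,"x":6,"y":-26,"z":0,"fingers":0},{"wx":0,"wy":0,"wz":0,"x":6,"y":-26,"z":0,"fingers":0},{"wx":0,"wy":0,"wz":0,"x":6,"y":-26,"z":0,"fingers":0},{"wx":0,"wy":0,"wz":0,"x":4,"y":-21,"z":0,"fingers":0},{"wx":0,"wy":0,"wz":0,"x":0,"y":0,"z":0,"fingers":0},{"wx":0,"wy":0,"wz":0,"x":0,"y":0,"z":0,"fingers":0},{"wx":0,"wy":0,"wz":0,"x":0,"y":0,"z":0,"fingers":0},{"wx":0,"wy":0,"wz":0,"x":0,"y":0,"z":0,"fingers":0}]'

```text
time: 12.25
tool_pos: [0.4193, -0.3467, 0.25]
tcp_rot: [0.696, 3.063, 0.0]
wrist_force: [-0.3, -0.6, -0.1]
finger_gap: -0.002
grasp_force: 0.0
```

```bash
python3 - <<'E'
from h import *
go([.419,-.348,.094])
im,d,c=grab('wrist');W=world(d,c);cv2.imwrite('pics/w3.png',im[:,:,::-1])
hsv=cv2.cvtColor(im,cv2.COLOR_RGB2HSV)
for ce,a,k in blobs((hsv[...,2]<45)&(np.arange(420)[:,None]<235),150):
    zz=np.median(W[k][:,2]); print(ce,a,zz.round(4),cast(*ce,zz,c).round(4))
E
```

```text
t 12.25 tcp [ 0.4193 -0.3467  0.25  ] down 1.0 shift mm [ -0.2  -1.3 156. ]
[276.9 186.3] 636 0.066 [ 0.4172 -0.3481  0.066 ]
[235.6 222.1] 151 0.0656 [ 0.4345 -0.408   0.0656]
```

View pics/w3.png

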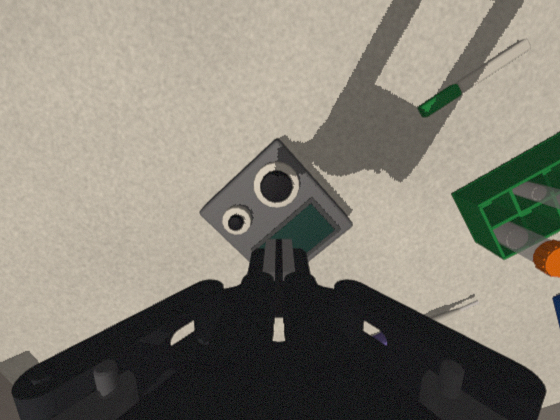

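The wrist view has the large button at (277,186) and the small one at (236,222). Both views put the large button at (0.418,-0.348) with its top at 0.066. Contact should come at TCP z≈0.085, so I'll descend to about 0.097.

Emit:
carry_out --steps '[{"wx":0,"wy":0,"wz":0,"x":0,"y":-2,"z":22,"fingers":0},{"wx":0,"wy":0,"wz":0,"x":0,"y":0,"z":26,"fingers":0},{"wx":0,"wy":0,"wz":0,"x":0,"y":0,"z":26,"fingers":0},{"wx":0,"wy":0,"wz":0,"x":0,"y":0,"z":26,"fingers":0},{"wx":0,"wy":0,"wz":0,"x":0,"y":0,"z":25,"fingers":0},{"wx":0,"wy":0,"wz":0,"x":0,"y":0,"z":16,"fingers":0},{"wx":0,"wy":0,"wz":0,"x":0,"y":0,"z":8,"fingers":0},{"wx":0,"wy":0,"wz":0,"x":0,"y":0,"z":4,"fingers":0},{"wx":0,"wy":0,"wz":0,"x":0,"y":0,"z":0,"fingers":0},{"wx":0,"wy":0,"wz":0,"x":0,"y":0,"z":0,"fingers":0}]'

```text
time: 13.3
tool_pos: [0.4184, -0.3498, 0.0979]
tcp_rot: [0.697, 3.062, -0.002]
wrist_force: [0.8, 0.2, -0.2]
finger_gap: -0.001
grasp_force: 0.0
```

Emit:
carry_out --steps '[{"wx":0,"wy":0,"wz":0,"x":0,"y":0,"z":3,"fingers":0},{"wx":0,"wy":0,"wz":0,"x":0,"y":0,"z":3,"fingers":0},{"wx":0,"wy":0,"wz":0,"x":0,"y":0,"z":3,"fingers":0},{"wx":0,"wy":0,"wz":0,"x":0,"y":0,"z":3,"fingers":0},{"wx":0,"wy":0,"wz":0,"x":0,"y":0,"z":0,"fingers":0},{"wx":0,"wy":0,"wz":0,"x":0,"y":0,"z":0,"fingers":0}]'

```text
time: 13.9
tool_pos: [0.4178, -0.3494, 0.085]
tcp_rot: [-0.698, -3.063, -0.0]
wrist_force: [-1.1, 0.1, 1.0]
finger_gap: -0.002
grasp_force: 0.7
```

Emit:
carry_out --steps '[{"wx":0,"wy":0,"wz":0,"x":0,"y":0,"z":2,"fingers":0},{"wx":0,"wy":0,"wz":0,"x":0,"y":0,"z":2,"fingers":0},{"wx":0,"wy":0,"wz":0,"x":0,"y":0,"z":1,"fingers":0},{"wx":0,"wy":0,"wz":0,"x":0,"y":0,"z":0,"fingers":0},{"wx":0,"wy":0,"wz":0,"x":0,"y":0,"z":0,"fingers":0}]'

```text
time: 14.4
tool_pos: [0.4179, -0.3494, 0.0801]
tcp_rot: [0.697, 3.063, -0.0]
wrist_force: [-0.7, 0.6, 3.3]
finger_gap: -0.004
grasp_force: 1.8
```

The force is 3.3 N, rising towards the stop. I'll go on in 1 mm steps until the force jumps past 4 N.

Emit:
carry_out --steps '[{"wx":0,"wy":0,"wz":0,"x":0,"y":0,"z":1,"fingers":0},{"wx":0,"wy":0,"wz":0,"x":0,"y":0,"z":1,"fingers":0},{"wx":0,"wy":0,"wz":0,"x":0,"y":0,"z":0,"fingers":0},{"wx":0,"wy":0,"wz":0,"x":0,"y":0,"z":0,"fingers":0}]'

```text
time: 14.8
tool_pos: [0.4179, -0.3495, 0.0795]
tcp_rot: [0.697, 3.063, -0.001]
wrist_force: [-3.7, 3.1, 14.8]
finger_gap: -0.001
grasp_force: 7.6
```

It's on the stop (14.8 N, z no longer following). Releasing and moving clear.

Emit:
carry_out --steps '[{"wx":0,"wy":0,"wz":0,"x":0,"y":0,"z":-5,"fingers":0},{"wx":0,"wy":0,"wz":0,"x":0,"y":0,"z":-15,"fingers":0},{"wx":0,"wy":0,"wz":0,"x":0,"y":0,"z":-25,"fingers":0},{"wx":0,"wy":0,"wz":0,"x":0,"y":0,"z":-25,"fingers":0},{"wx":0,"wy":0,"wz":0,"x":0,"y":0,"z":-25,"fingers":0},{"wx":0,"wy":0,"wz":0,"x":0,"y":0,"z":-25,"fingers":0},{"wx":0,"wy":0,"wz":0,"x":0,"y":0,"z":-20,"fingers":0},{"wx":0,"wy":0,"wz":0,"x":0,"y":0,"z":0,"fingers":0},{"wx":0,"wy":0,"wz":0,"x":0,"y":0,"z":0,"fingers":0},{"wx":0,"wy":0,"wz":0,"x":0,"y":0,"z":0,"fingers":0}]'

```text
time: 15.8
tool_pos: [0.4174, -0.3487, 0.2165]
tcp_rot: [-0.697, -3.061, -0.003]
wrist_force: [-0.3, 0.4, -0.2]
finger_gap: 0.0
grasp_force: 0.0
```

```bash
python3 - <<'E'
from h import *
im,d,c=grab('wrist');W=world(d,c)
hsv=cv2.cvtColor(im,cv2.COLOR_RGB2HSV)
for ce,a,k in blobs((hsv[...,2]<45)&(np.arange(420)[:,None]<235),150):
    print(ce,a,np.median(W[k][:,2]).round(4))
go([.418,-.348,.22]); print(arm.observe()['wrist_force'])
print(arm.hand_in())
E
```

```text
[279.1 194.7] 823 0.066
t 15.85 tcp [ 0.4174 -0.3488  0.2164] down 1.0 shift mm [-0.2  0.9 -3.6]
[0.1765597  0.05521541 0.21590252]
the job is handed in; nothing more can be done
None
```

The arm pointed at the open bottle's mouth and then the wide tube's cap for over two seconds each, pressed the large button to its stop and let it come back up, then moved clear; the job was handed in at about 16 s, with no verdict returned.

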